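# Park the power bank and the mouse in their charging nests

## Task

Put the power bank and the mouse away in the sloping charging docks, each in the nest that has its shape, lying flat on the nest's floor, right side up, either way round, and let go. The nests slide sideways on their docks and may stand anywhere along their rails. Set things in gently, without dropping or forcing them, and leave the controller, phone and vase where they are.

Things in the scene. Friction and masses are not known exactly. Their poses are not given: they have to be found in the camera images.
- bank: white plastic power bank lying on the desk, a plain rectangular bar 120 mm long (x), 40 mm wide (y), 30 mm high (z), about 0.2 kg. Origin: centre of its underside.
- mouse: white plastic computer mouse lying on the desk: 104 mm long (x), 52 mm wide (y), 34 mm high (z), half-round ends of radius 26 mm, upright sides (straight for the middle 52 mm), flat top with a wheel drawn 4 mm proud towards +x (look only), about 0.12 kg. Origin: centre of its underside.
- bank_dock: foot of a fixed sloping dock, 150 x 150 x 10 mm, origin under its centre, x to its high side (away from the robot), z up. It carries the plate bank_dock_face and on that a black nest with a rectangular pocket 123 x 43 mm: floor 4 mm, wall tops 14 mm above the plate, walls 5 mm thick, outside 133 x 53 mm, length along the plate's x, centred at x = 0; in y it slides.
- bank_dock_face: aluminium plate 150 x 150 x 10 mm sloping 30 deg to face the robot. Origin: centre of its upper side, 65 mm above the desk; x up the slope, y across, z out. The nest on it slides along y: its centre is anywhere from y = -20 to +20 mm (end stops), held by 6 N friction. Its place is NOT in the readings: see it or feel for its wall; it may be pushed.
- mouse_dock: foot of a fixed sloping dock, 150 x 150 x 10 mm, origin under its centre, x to its high side (away from the robot), z up. It carries the plate mouse_dock_face and on that a black nest with a round-ended pocket 107 x 55 mm: floor 4 mm, wall tops 14 mm above the plate, walls 5 mm thick, outside 117 x 65 mm, length along the plate's x, centred at x = 0; in y it slides.
- mouse_dock_face: aluminium plate 150 x 150 x 10 mm sloping 30 deg to face the robot. Origin: centre of its upper side, 65 mm above the desk; x up the slope, y across, z out. The nest on it slides along y: its centre is anywhere from y = -20 to +20 mm (end stops), held by 6 N friction. Its place is NOT in the readings: see it or feel for its wall; it may be pushed.
- controller: white game controller, about 85 x 150 x 50 mm, to the left (+y); leave alone. Origin: centre of its underside.
- phone: black phone, 148 (x) x 72 x 9 mm, to the right (-y); leave alone. Origin: centre of its underside.
- vase: white ceramic vase 180 mm tall, 88 mm wide, with a pine cone on top (218 mm in all), to the right (-y); leave alone. Origin: centre of its underside.

How it is judged:
By the outcome, as a careful person would: the job done as asked, in the order asked, and still so for the second after the job is handed in, with the robot touching nothing.
It also fails if it takes over 62 s, if anything falls off the work surface, if the arm or the gripper's body presses on something with over 40 N, if the wrist force passes 120 N, or if a joint passes its speed limit or range.

## Robot

A 7-joint arm with a two-finger parallel gripper is mounted at the origin on the work surface. World frame = base frame: x ahead of the robot, y to its left, z up, the work surface at z = 0. Lengths are in m, angles in rad, forces in N, time in s.
With the tool pointing down it reaches from about 0.35 to 0.9 m from the base axis. Payload 8.1 kg.
Tool frame: the origin (TCP) lies on the centre line of the jaws, within the pads' length; the fingertips stand 17 mm ahead of it and the grasp point (between the pads) lies 2 mm behind it; z points along the fingers, y is the direction in which the jaws open and shut (so a half turn about z gives the same grasp; the last joint's range is limited). The gripper opens to 92 mm and grips with 3 to 60 N. Pads are 19 mm wide; open, the fingers measure 130 mm over their backs; the gripper's body (75 mm by 190 mm) begins 47 mm behind the grasp point.
Start: joints at [-1.433, 0.434, 0.025, 1.573, -0.012, 1.134, -0.075], TCP at [0.149, 0.607, 0.244] pointing down, gripper open.
Joint ranges: [-2.62, 2.62], [-0.44, 2.09], [-1.27, 1.32], [0.08, 2.57], [-1.32, 4.46], [0.12, 2], [-2.74, 2.74]. Speed limits (rad/s): [2.22, 2.22, 3.01, 3.01, 3.14, 3.14, 3.14].

## Interface

Orientations are given as a rotation vector (axis times angle).
In Python, from cell import arm, imaging, job gives the robot as it stands.
- The arm moves only by the tool jog_arm, never from a script. Its argument "moves" is a list of rows, each an object with "fingers": the closure, from -1 (fully open) to 1 (shut); "xyz": the shift along the tool's x, y, z in cm, a list of three; "angular": the turn, a rotation vector about the tool's x, y, z in rad, a list of three. In form: [{"fingers": fingers, "xyz": [dx, dy, dz], "angular": [ax, ay, az]}, ...]. A call has 1 to 12 rows; each row is the pose to reach, as a shift and turn from the pose commanded when the call began, along the tool's axes at that moment; what a row does not reach only later rows make up. A row lasts 1/8 s, in which the tool goes at most 62.5 mm and 10.7 degrees, less where a joint would pass 70% of its speed; a pose out of reach is approached as far as the arm can. A call with a gripper value outside its range is refused whole. The fingers move at their own pace and stop on an object; "grip_force" is the grip in N (left out, the last holds). Time passes only in rows, so rows that repeat a pose let the fingers close. It gives the time, the measured TCP pose, the force and the opening at its end, in the units of the state.
- arm.observe(): the state, without advancing time (a new reading comes with each control period).
- imaging.get_image(name): name is "scene" or "top" or "wrist"; returns the picture (480x640x3 uint8, red, green, blue); there is no depth.
- imaging.camera_params(name): a dict with "fx", "fy", "cx", "cy" (pixels), "rvec" (rotation vector, rad) and "tvec" (3), from world to camera coordinates, as OpenCV has them; the wrist camera has in their place "hand_eye" (4x4, takes a point from camera to tool coordinates, whose origin is the TCP and whose axes are the flange's). Camera axes: x right, y down, z forward; pixel columns grow to the right and rows downward; lengths in m; the calibration is good to about 2 mm. A picture is of the moment at which its call begins: read the wrist's pose just before it. camera_params takes no time and is no camera call.
- job.sign_off(): hands the job in, once; it reports no verdict.
The state is a dict: "clock": time; "joints": joint angles; "dq": joint speeds; "joint_efforts": joint torques, N m; "position": TCP position; "ee_rot": TCP orientation; "force": force on the tool from outside, world axes, zero at the start; "ft_torque": the same for the moment, N m; "width": opening from 0.0 (shut) to 1.0 (fully open).
Only numpy, scipy, OpenCV 4.12 (cv2) and the standard library are available. Lean on these libraries where they do the work, as an engineer would, in place of code of your own. Each camera call takes 0.05 s, during which the arm holds its last target. There are 200 camera calls.

## Working session

There is one attempt and no reset: what is moved stays moved. The work goes in short steps, Python scripts to look and compute and a tool call to move; the robot and the scene stay as the last step left them, time stands still between calls to the robot, and variables do not carry over. Pictures are saved under pics/ and viewed, about 8 in all and at most 12, crops included, and the job is handed in when it is done.

Besides the shell and the picture viewer there is one more tool, called after ">>>" by a JSON object that holds its "op" and its "data", one argument or row to a line. jog_arm: Moves the arm, as the interface text tells. Its arguments: {"type":"object","properties":{"moves":{"type":"array"},"grip_force":{"type":"number"}},"required":["moves"]}

```bash
ls; mkdir -p pics; python3 - <<'E'
from cell import arm, imaging
import cv2
s=arm.observe(); print({k:s[k] for k in('clock','position','ee_rot','force','width')})
for n in('scene','top','wrist'):
    im=imaging.get_image(n); cv2.imwrite(f'pics/{n}0.png',im[:,:,::-1]); print(n,imaging.camera_params(n))
E
```

```text
pics
{'clock': 0.0, 'position': array([0.14900768, 0.60648286, 0.24296881]), 'ee_rot': array([-3.77450534e-01, -3.11878878e+00,  2.39668050e-03]), 'force': array([-0.13454442, -0.90500175, -1.19815468]), 'width': 1.0021517734215855}
scene {'fx': 515.8237231079769, 'fy': 515.8237231079769, 'cx': 313.3118589919778, 'cy': 239.35687373619214, 'rvec': array([ 1.8112427 ,  1.75202541, -0.66501798]), 'tvec': array([-0.0440179 , -0.35154916,  1.49547167])}
top {'fx': 518.691660227671, 'fy': 518.691660227671, 'cx': 314.12919482608663, 'cy': 248.00889167091464, 'rvec': array([ 2.14930131, -2.18734507,  0.11332492]), 'tvec': array([0.02553794, 0.5607652 , 1.23892223])}
wrist {'fx': 363.4037180539424, 'fy': 363.4037180539424, 'cx': 314.44239303212424, 'cy': 241.53684501338557, 'hand_eye': array([[ 5.76937940e-04, -9.57268653e-01, -2.89199575e-01,
         7.82261972e-02],
       [ 9.99999830e-01,  5.77418633e-04,  8.36553285e-05,
        -7.69660293e-04],
       [ 8.69085995e-05, -2.89199574e-01,  9.57268823e-01,
        -1.40918262e-01],
       [ 0.00000000e+00,  0.00000000e+00,  0.00000000e+00,
         1.00000000e+00]])}
```

View pics/top0.png

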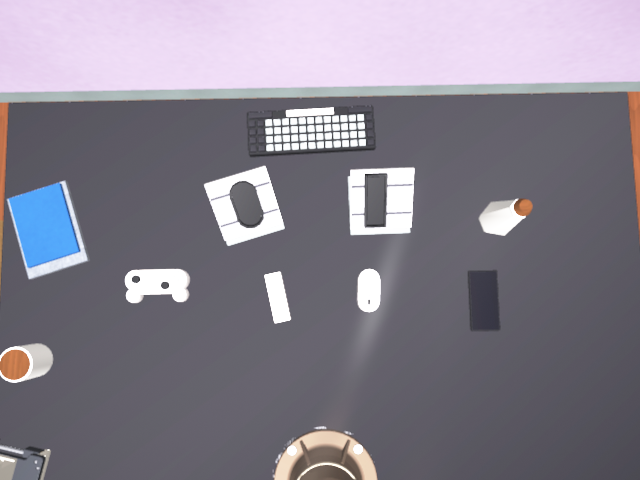

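View pics/scene0.png

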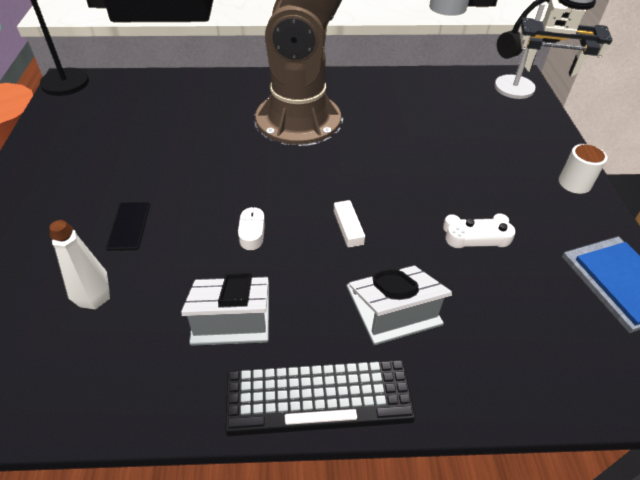

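```bash
cat > h.py <<'E'
import numpy as np, cv2
from cell import arm, imaging
from scipy.spatial.transform import Rotation as R
def cam(n, s=None):
    """K, camera->world rotation, camera position"""
    p=imaging.camera_params(n); K=np.array([[p['fx'],0,p['cx']],[0,p['fy'],p['cy']],[0,0,1]])
    if 'hand_eye' in p:
        s=s or arm.observe(); T=np.eye(4); T[:3,:3]=R.from_rotvec(s['ee_rot']).as_matrix(); T[:3,3]=s['position']
        T=T@p['hand_eye']; return K,T[:3,:3],T[:3,3]
    A=R.from_rotvec(p['rvec']).as_matrix(); return K,A.T,-A.T@p['tvec']
def ray(c,uv,p0,n=(0,0,1)):
    """pixels -> points on plane through p0 with normal n"""
    K,A,o=c; uv=np.atleast_2d(uv).astype(float); n=np.array(n)
    d=(A@np.linalg.inv(K)@np.c_[uv,np.ones(len(uv))].T).T
    return o+d*((np.array(p0)-o)@n/(d@n))[:,None]
def proj(c,P):
    K,A,o=c; q=(np.atleast_2d(P)-o)@A@K.T; return q[:,:2]/q[:,2:]
E
python3 - <<'E'
from h import *
im=cv2.imread('pics/top0.png'); c=cam('top'); print('cam',c[2])
cv2.imwrite('pics/crop.png',cv2.resize(im[155:335,195:430],None,fx=3.3,fy=3.3,interpolation=cv2.INTER_CUBIC))
E
```

```text
cam [0.42977528 0.01766918 1.29035619]
```

View pics/crop.png

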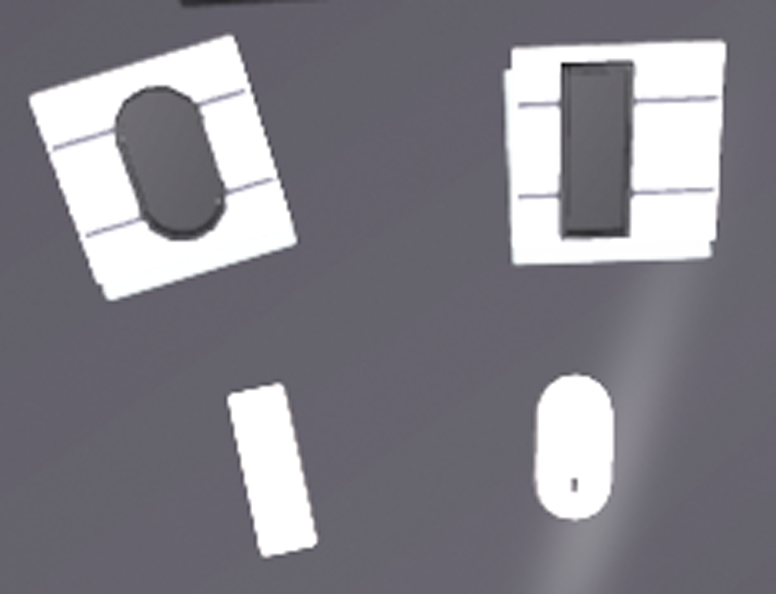

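```bash
cat > fit.py <<'E'
from h import *
from scipy.optimize import least_squares
c=cam('top'); px=lambda a:(np.array(a)+.5)/3.3-.5+[195,155]
def face(x,y,yaw): return R.from_euler('ZY',[yaw,-np.pi/6]), np.array([x,y,.065])
def pts(v,loc):
    r,o=face(*v[:3]); return o+r.apply(np.array([[a,b+v[3]*m,h] for a,b,h,m in loc]))
w=.0665;b=.0265
bl=[(w,b,.014,1),(w,-b,.014,1),(-w,-b,.014,1),(-w,b,.014,1),(.075,.075,0,0),(.075,-.075,0,0),(-.075,-.075,0,0)]
bp=px([(560,63),(633,62),(631,237),(561,238),(512,47),(725,41),(715,241)])
# mouse nest: extreme points of outline -> sides + ends, via plate corners and capsule fit
a=np.linspace(0,2*np.pi,72,endpoint=False); cap=[(.026*np.sign(np.cos(t))+.0325*np.cos(t),.0325*np.sin(t),.014,1) for t in a]
E
cat > fit1.py <<'E'
from fit import *
im=cv2.imread('pics/top0.png',0)
f=lambda v:(proj(c,pts(v,bl))-bp).ravel()
s=least_squares(f,[.55,-.14,0,0]); print('bank dock',s.x.round(4),np.abs(s.fun).max().round(2)); 
# mouse nest: contour of dark region
m=(im<170).astype(np.uint8); m[:, :195]=0; m[:,290:]=0; m[:165]=0; m[245:]=0
k,l,st,_=cv2.connectedComponentsWithStats(m); print(st[:5])
i0=l[204,246]; mm=cv2.morphologyEx((l==i0).astype(np.uint8),cv2.MORPH_OPEN,np.ones((5,5),np.uint8))
ct=max(cv2.findContours(mm,0,2)[0],key=cv2.contourArea); print('mouse nest rect',cv2.boundingRect(ct),cv2.minAreaRect(ct))
ml=[(.075,.075,0,0),(.075,-.075,0,0),(-.075,.075,0,0)]; mp=px([(32,97),(234,36),(103,284)])
def g(v):
    q=proj(c,pts(v,cap)); d=[cv2.pointPolygonTest(ct,tuple(map(float,p)),True)+.5 for p in q]
    return np.r_[(proj(c,pts(v,ml))-mp).ravel()*2,np.array(d)*.5]
s=least_squares(g,[.55,.18,.28,0],diff_step=1e-3); print('mouse dock',s.x.round(4),s.fun[:6].round(2)/2,np.abs(s.fun[6:]).mean()*2)
q=ray(c,px([(228,396),(283,383),(317,545),(262,557)]),(0,0,.03)); print('bank',q.mean(0),np.linalg.norm(np.diff(q,axis=0),axis=1)); d=q[0]+q[1]-q[2]-q[3]; print(np.arctan2(d[1],d[0]))
m=(im[260:330,345:395]>200).astype(np.uint8); ct=max(cv2.findContours(m,0,2)[0],key=cv2.contourArea); r=cv2.minAreaRect(ct)
B=cv2.boxPoints(r)+[345,260]; q=ray(c,B,(0,0,.034)); print('mouse',q.mean(0),r[1:],q[:,:2].round(4).tolist())
E
python3 fit1.py
```

```text
bank dock [ 0.6735 -0.1477  0.016   0.0163] 0.96
[[     0      0    640    480 302635]
 [   195    165     95     80   3370]
 [   228    181     37     47   1160]
 [   265    183      2      1      2]
 [   268    182      1      1      1]]
mouse nest rect (230, 181, 33, 47) ((245.90478515625, 204.17359924316406), (48.3599967956543, 27.639999389648438), 73.73979187011719)
mouse dock [ 0.6674  0.1791  0.2899 -0.0026] [-0.155 -0.115  0.11  -0.665 -0.29  -0.27 ] 0.5075313362182757
bank [0.44338288 0.10710207 0.03      ] [0.04155694 0.12106738 0.04099826]
0.19790017071668084
mouse [ 0.45659105 -0.11379146  0.034     ] ((42.0, 23.0), 90.0) [[0.5076, -0.0873], [0.5066, -0.1431], [0.4056, -0.14], [0.4065, -0.0847]]
```

```bash
cat > to.py <<'E'
from h import *
def pose(yaw,tilt=0):
    """tool axes: z=-normal, x ~ -x of the thing, y = +y of the thing"""
    return R.from_euler('ZY',[yaw,-tilt])*R.from_matrix(np.diag([-1.,1,-1]))
def go(p,r,start=None):
    s=arm.observe(); r0=R.from_rotvec(s['ee_rot']); 
    print('t',s['clock'],'xyz cm',(r0.inv().apply(np.array(p)-s['position'])*100).round(2),'ang',(r0.inv()*r).as_rotvec().round(4),'w',round(s['width'],3),'F',s['force'].round(1),'q',s['joints'].round(2))
E
python3 -c "
from to import *
go((.443,.107,.2),pose(.198))"
```

```text
t 0.15 xyz cm [-40.47 -41.5    4.37] ang [-1.200e-03 -2.000e-04 -4.389e-01] w 1.0 F [ 0.3  0.4 -0.4] q [-1.43  0.44  0.02  1.57 -0.01  1.13 -0.08]
```

>>> {"op": "jog_arm", "data": {
  "moves": [
    {"fingers":-1,"xyz":[-40.5,-41.5,4.3],"angular":[0,0,-0.439]},
    {"fingers":-1,"xyz":[-40.5,-41.5,4.3],"angular":[0,0,-0.439]},
    {"fingers":-1,"xyz":[-40.5,-41.5,4.3],"angular":[0,0,-0.439]},
    {"fingers":-1,"xyz":[-40.5,-41.5,4.3],"angular":[0,0,-0.439]},
    {"fingers":-1,"xyz":[-40.5,-41.5,4.3],"angular":[0,0,-0.439]},
    {"fingers":-1,"xyz":[-40.5,-41.5,4.3],"angular":[0,0,-0.439]},
    {"fingers":-1,"xyz":[-40.5,-41.5,4.3],"angular":[0,0,-0.439]},
    {"fingers":-1,"xyz":[-40.5,-41.5,4.3],"angular":[0,0,-0.439]},
    {"fingers":-1,"xyz":[-40.5,-41.5,4.3],"angular":[0,0,-0.439]},
    {"fingers":-1,"xyz":[-40.5,-41.5,4.3],"angular":[0,0,-0.439]},
    {"fingers":-1,"xyz":[-40.5,-41.5,4.3],"angular":[0,0,-0.439]},
    {"fingers":-1,"xyz":[-40.5,-41.5,4.3],"angular":[0,0,-0.439]}
  ]
}}

```text
clock: 1.65
position: [0.4428, 0.1084, 0.2007]
ee_rot: [0.312, -3.126, -0.001]
force: [-0.1, -0.7, 0.0]
width: 0.999
```

```bash
python3 -c "
from to import *
go((.443,.107,.2),pose(.198))
c=cam('wrist'); im=imaging.get_image('wrist'); cv2.imwrite('pics/w1.png',im[:,:,::-1])
x=np.array([[.06,.02,.03],[.06,-.02,.03],[-.06,-.02,.03],[-.06,.02,.03]]); print(proj(c,R.from_euler('z',.198).apply(x)+[.4434,.1071,0]).round(1))
"
```

```text
t 1.65 xyz cm [ 0.01 -0.14  0.07] ang [ 0.0005 -0.0004  0.0013] w 0.999 F [-0.1 -0.7  0. ] q [-0.54  0.2   0.21  2.04 -0.06  0.9   1.48]
[[335.  287.7]
 [292.  287.6]
 [289.7 155.4]
 [337.6 155.5]]
```

View pics/w1.png

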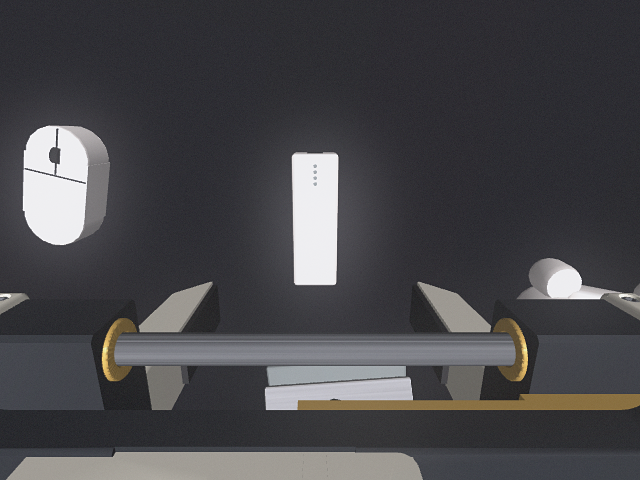

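>>> {"op": "jog_arm", "data": {
  "moves": [
    {"fingers":-1,"xyz":[0.15,0,6],"angular":[0,0,0]},
    {"fingers":-1,"xyz":[0.15,0,12],"angular":[0,0,0]},
    {"fingers":-1,"xyz":[0.15,0,16],"angular":[0,0,0]},
    {"fingers":-1,"xyz":[0.15,0,17.05],"angular":[0,0,0]},
    {"fingers":-1,"xyz":[0.15,0,17.05],"angular":[0,0,0]},
    {"fingers":1,"xyz":[0.15,0,17.05],"angular":[0,0,0]},
    {"fingers":1,"xyz":[0.15,0,17.05],"angular":[0,0,0]},
    {"fingers":1,"xyz":[0.15,0,17.05],"angular":[0,0,0]},
    {"fingers":1,"xyz":[0.15,0,17.05],"angular":[0,0,0]},
    {"fingers":1,"xyz":[0.15,0,17.05],"angular":[0,0,0]},
    {"fingers":1,"xyz":[0.15,0,17.05],"angular":[0,0,0]},
    {"fingers":1,"xyz":[0.15,0,17.05],"angular":[0,0,0]}
  ],
  "grip_force": 20
}}

```text
clock: 3.2
position: [0.4419, 0.1072, 0.0303]
ee_rot: [0.311, -3.126, -0.0]
force: [-0.2, 1.2, 1.3]
width: 0.432
```

```bash
cat >> to.py <<'E'
from fit import face
D={'b':((.6735,-.1477,.016),.0163),'m':((.6674,.1791,.2899),-.0026)}
def nest(k,loc,dyaw=0):
    """go to loc in face frame, measured from nest centre in y"""
    v,ny=D[k]; r,o=face(*v); p=o+r.apply(np.array(loc)+[0,ny,0]); print('target',p.round(4)); go(p,pose(v[2]+dyaw,np.pi/6))
E
python3 -c "
from to import *
nest('b',(.11,0,.125))"
```

```text
target [ 0.706  -0.1309  0.2283]
t 3.2 xyz cm [-21.21 -28.53 -19.8 ] ang [ 0.0478 -0.5222  0.1779] w 0.432 F [-0.2  1.2  1.3] q [-0.47  0.49  0.15  2.2  -0.16  0.46  1.57]
```

>>> {"op": "jog_arm", "data": {
  "moves": [
    {"fingers":1,"xyz":[0,0,-5],"angular":[0,0,0]},
    {"fingers":1,"xyz":[0,0,-10],"angular":[0,0,0]},
    {"fingers":1,"xyz":[-2,-3,-15],"angular":[0.01,-0.1,0.03]},
    {"fingers":1,"xyz":[-6,-8,-19.8],"angular":[0.02,-0.25,0.08]},
    {"fingers":1,"xyz":[-10,-13,-19.8],"angular":[0.04,-0.4,0.12]},
    {"fingers":1,"xyz":[-14,-18,-19.8],"angular":[0.048,-0.522,0.178]},
    {"fingers":1,"xyz":[-18,-23,-19.8],"angular":[0.048,-0.522,0.178]},
    {"fingers":1,"xyz":[-21.2,-28.5,-19.8],"angular":[0.048,-0.522,0.178]},
    {"fingers":1,"xyz":[-21.2,-28.5,-19.8],"angular":[0.048,-0.522,0.178]},
    {"fingers":1,"xyz":[-21.2,-28.5,-19.8],"angular":[0.048,-0.522,0.178]},
    {"fingers":1,"xyz":[-21.2,-28.5,-19.8],"angular":[0.048,-0.522,0.178]},
    {"fingers":1,"xyz":[-21.2,-28.5,-19.8],"angular":[0.048,-0.522,0.178]}
  ]
}}

```text
clock: 4.7
position: [0.7052, -0.1289, 0.2281]
ee_rot: [-0.023, 2.619, 0.007]
force: [0.2, 0.3, -1.5]
width: 0.436
```

```bash
python3 -c "
from to import *
nest('b',(.11,0,.125))
s=arm.observe(); print(s['position'],s['ee_rot'])
c=cam('wrist'); im=imaging.get_image('wrist'); cv2.imwrite('pics/w2.png',im[:,:,::-1])
r,o=face(*D['b'][0]); ny=D['b'][1]
for w,b,h in((.0665,.0265,.014),(.0615,.0215,.014),(.0615,.0215,.004)): print(proj(c,o+r.apply([[w,ny+b,h],[w,ny-b,h],[-w,ny-b,h],[-w,ny+b,h]])).round(1).tolist())
T=R.from_rotvec(s['ee_rot']); print('bank',proj(c,s['position']+T.apply([[.06,.02,0],[.06,-.02,0],[.06,.02,.03],[.06,-.02,.03]])).round(1).tolist())
"
```

```text
target [ 0.706  -0.1309  0.2283]
t 4.7 xyz cm [-0.08 -0.2   0.02] ang [ 0.0011 -0.0008  0.0015] w 0.436 F [ 0.2  0.3 -1.5] q [ 0.02  0.37  0.17  1.86 -0.37  0.43  2.05]
[ 0.70517806 -0.1289338   0.22807816] [-0.02324413  2.6186602   0.0065739 ]
[[350.8, 185.8], [274.3, 185.7], [267.5, -41.3], [357.7, -41.0]]
[[343.7, 178.5], [281.3, 178.4], [276.3, -31.2], [349.0, -31.0]]
[[342.6, 176.8], [282.5, 176.7], [277.9, -24.3], [347.5, -24.1]]
bank [[368.2, 181.8], [264.5, 181.7], [359.0, 173.3], [273.0, 173.2]]
```

View pics/w2.png

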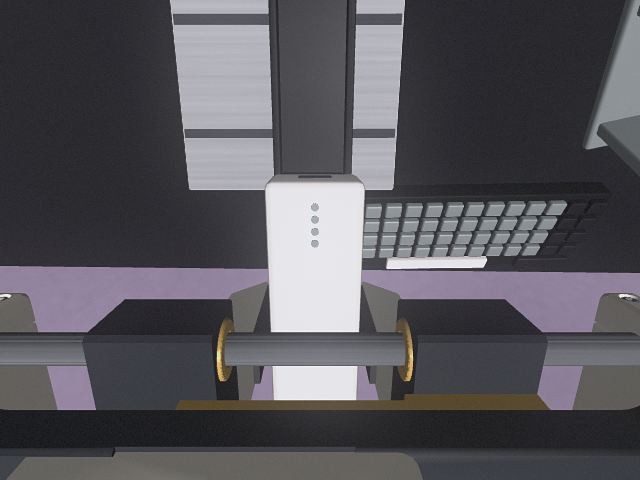

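```bash
python3 -c "
from to import *
im=cv2.imread('pics/w2.png')[:200,160:420]; cv2.imwrite('pics/w2c.png',cv2.resize(im,None,fx=3,fy=3,interpolation=cv2.INTER_CUBIC))
c=cam('wrist'); r,o=face(*D['b'][0]); print(proj(c,o+r.apply([[.075,.075,0],[.075,-.075,0],[-.075,-.075,0],[-.075,.075,0]])).round(1).tolist())
s=arm.observe();T=R.from_rotvec(s['ee_rot']); print('bank',proj(c,s['position']+T.apply([[.06,.02,.0003],[.06,-.02,.0003],[-.06,.02,.0],[-.06,-.02,.0]])).round(1).tolist())
"
```

```text
[[392.5, 194.4], [188.8, 194.0], [164.9, -48.0], [408.0, -47.3]]
bank [[368.1, 181.7], [264.6, 181.6], [357.4, 432.2], [274.3, 432.2]]
```

View pics/w2c.png

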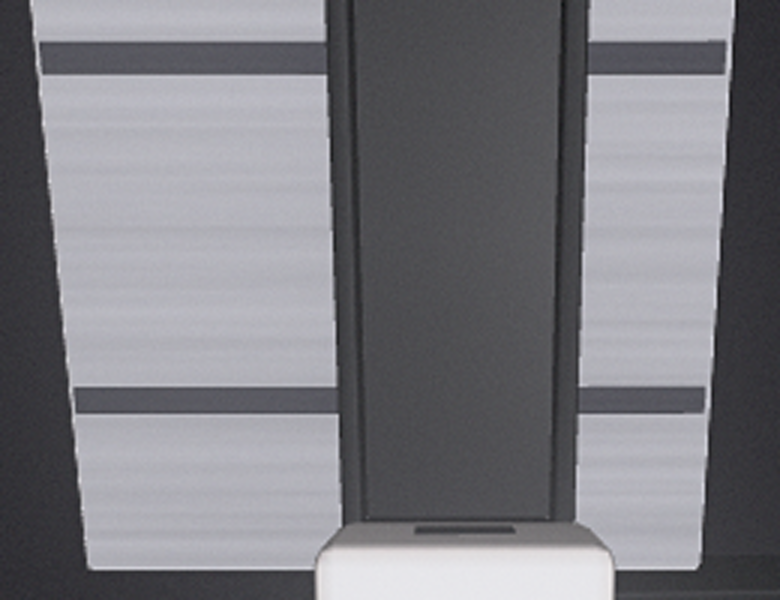

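```bash
python3 -c "
from to import *
from scipy.optimize import least_squares
c=cam('wrist'); r,o=face(*D['b'][0])
L=lambda d,a: proj(c,o+r.apply([[.075+d,.03,0],[a+d,.06,0],[-a+d,.06,0]]))[:,1]
print(L(0,.04),L(-.003,.04))
s=least_squares(lambda v:L(*v)-np.array([190,133.2,19.1]),[0,.04],x_scale=.01); print(s.x,s.fun)
ct=cam('top'); print(proj(ct,o+r.apply([[s.x[1],.06,0],[-s.x[1],.06,0],[.075,.06,0]])), [(103+.5)/3.3+154.5,(195.5)/3.3+154.5, 47/3.3+154.7])
"
```

```text
[194.25525168 145.19506658  16.99466467] [190.18906944 140.80402735  11.69381865]
[-0.00338605  0.035342  ] [-0.33609797  0.15396438  0.13032165]
[[356.47710545 185.33803444]
 [356.35717498 213.36190506]
 [356.54688777 169.03216424]] [185.86363636363637, 213.74242424242425, 168.94242424242424]
```

```bash
python3 -c "
from to import *
nest('b',(-.0032,.0008,.062))"
```

```text
target [ 0.6395 -0.1311  0.1171]
t 4.75 xyz cm [11.26 -0.09  6.34] ang [ 0.001  -0.0004  0.0014] w 0.433 F [ 0.1  0.3 -1.1] q [ 0.02  0.37  0.17  1.86 -0.37  0.43  2.05]
```

>>> {"op": "jog_arm", "data": {
  "moves": [
    {"fingers":1,"xyz":[5.6,0,3],"angular":[0,0,0]},
    {"fingers":1,"xyz":[11.3,0,5],"angular":[0,0,0]},
    {"fingers":1,"xyz":[11.3,0,6.3],"angular":[0,0,0]},
    {"fingers":1,"xyz":[11.3,0,6.3],"angular":[0,0,0]},
    {"fingers":1,"xyz":[11.3,0,6.3],"angular":[0,0,0]},
    {"fingers":1,"xyz":[11.3,0,6.3],"angular":[0,0,0]},
    {"fingers":1,"xyz":[11.3,0,6.3],"angular":[0,0,0]},
    {"fingers":1,"xyz":[11.3,0,6.3],"angular":[0,0,0]}
  ]
}}

```text
clock: 5.75
position: [0.6397, -0.1316, 0.1175]
ee_rot: [-0.021, 2.617, 0.005]
force: [0.3, -0.0, -1.6]
width: 0.437
```

```bash
python3 -c "
from to import *
nest('b',(-.0032,.0008,.062))"
```

```text
target [ 0.6395 -0.1311  0.1171]
t 5.75 xyz cm [0.04 0.05 0.03] ang [-0.0004  0.0005  0.0003] w 0.437 F [ 0.3 -0.  -1.6] q [ 0.19  0.44 -0.03  2.1  -0.76  0.12  2.49]
```

>>> {"op": "jog_arm", "data": {
  "moves": [
    {"fingers":1,"xyz":[0.04,0.05,0.7],"angular":[0,0,0]},
    {"fingers":1,"xyz":[0.04,0.05,1.2],"angular":[0,0,0]},
    {"fingers":1,"xyz":[0.04,0.05,1.2],"angular":[0,0,0]},
    {"fingers":1,"xyz":[0.04,0.05,1.2],"angular":[0,0,0]},
    {"fingers":1,"xyz":[0.04,0.05,1.2],"angular":[0,0,0]}
  ]
}}

```text
clock: 6.38
position: [0.6452, -0.1312, 0.1068]
ee_rot: [-0.022, 2.618, 0.005]
force: [0.3, 0.0, -2.3]
width: 0.435
```

```bash
python3 -c "
from to import *
nest('b',(-.0032,.0008,.050))
ct=cam('wrist');im=imaging.get_image('wrist'); s=imaging.get_image('scene')
cv2.imwrite('pics/w3.png',np.vstack([im[0:300:,160:480],cv2.resize(s[240:360,170:298],(320,300),interpolation=cv2.INTER_CUBIC)])[:,:,::-1])
r,o=face(*D['b'][0]); ny=D['b'][1]+.0008
print(proj(ct,o+r.apply([[-.0615-.0032,ny+.0215,.014],[-.0615-.0032,ny-.0215,.014],[-.0665-.0032,ny+.0265,.014]])))"
```

```text
target [ 0.6455 -0.131   0.1067]
t 6.375 xyz cm [-0.02  0.02  0.03] ang [-0.0004  0.0002  0.0013] w 0.435 F [ 0.3  0.  -2.3] q [ 0.15  0.46  0.02  2.1  -1.01  0.12  2.74]
[[361.25284389 169.13475425]
 [271.73735819 168.97508253]
 [372.15692312 158.50238854]]
```

View pics/w3.png

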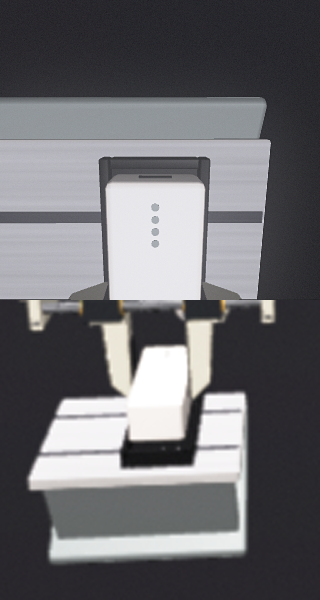

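>>> {"op": "jog_arm", "data": {
  "moves": [
    {"fingers":1,"xyz":[0,0,-5],"angular":[0,0,0]},
    {"fingers":1,"xyz":[0,0,-9],"angular":[0,0,0.17]},
    {"fingers":1,"xyz":[0,0,-9],"angular":[0,0,0.34]},
    {"fingers":1,"xyz":[0,0,-9],"angular":[0,0,0.51]},
    {"fingers":1,"xyz":[0,0,-9],"angular":[0,0,0.68]},
    {"fingers":1,"xyz":[0,0,-9],"angular":[0,0,0.85]},
    {"fingers":1,"xyz":[0,0,-9],"angular":[0,0,1.02]},
    {"fingers":1,"xyz":[0,0,-9],"angular":[0,0,1.19]},
    {"fingers":1,"xyz":[0,0,-9],"angular":[0,0,1.36]},
    {"fingers":1,"xyz":[0,0,-9],"angular":[0,0,1.53]},
    {"fingers":1,"xyz":[0,0,-9],"angular":[0,0,1.6]},
    {"fingers":1,"xyz":[0,0,-9],"angular":[0,0,1.6]}
  ]
}}

```text
clock: 7.98
position: [0.6001, -0.1316, 0.1845]
ee_rot: [1.943, 1.92, 0.528]
force: [-0.5, -0.4, -1.1]
width: 0.433
```

```bash
sed -i 's/^def nest.*/def nest(k,loc,dyaw=0,flip=0):/; s/pose(v\[2\]+dyaw,np.pi\/6)/pose(v[2]+dyaw,np.pi\/6)*R.from_euler("z",np.pi*flip)/' to.py; python3 -c "
from to import *
nest('b',(-.0035,.0008,.125),flip=1)"
```

```text
target [ 0.6077 -0.1317  0.1715]
t 7.975 xyz cm [-0.01  0.01  1.51] ang [-0.0000e+00  3.0000e-04  1.5428e+00] w 0.433 F [-0.5 -0.4 -1.1] q [-0.43  0.34  0.8   2.17 -1.12  0.43  1.24]
```

>>> {"op": "jog_arm", "data": {
  "moves": [
    {"fingers":1,"xyz":[0,0,0.5],"angular":[0,0,0.17]},
    {"fingers":1,"xyz":[0,0,1],"angular":[0,0,0.34]},
    {"fingers":1,"xyz":[0,0,1.5],"angular":[0,0,0.51]},
    {"fingers":1,"xyz":[0,0,1.5],"angular":[0,0,0.68]},
    {"fingers":1,"xyz":[0,0,1.5],"angular":[0,0,0.85]},
    {"fingers":1,"xyz":[0,0,1.5],"angular":[0,0,1.02]},
    {"fingers":1,"xyz":[0,0,1.5],"angular":[0,0,1.19]},
    {"fingers":1,"xyz":[0,0,1.5],"angular":[0,0,1.36]},
    {"fingers":1,"xyz":[0,0,1.5],"angular":[0,0,1.543]},
    {"fingers":1,"xyz":[0,0,1.5],"angular":[0,0,1.543]},
    {"fingers":1,"xyz":[0,0,1.5],"angular":[0,0,1.543]},
    {"fingers":1,"xyz":[0,0,1.5],"angular":[0,0,1.543]}
  ]
}}

```text
clock: 9.48
position: [0.6076, -0.1317, 0.1715]
ee_rot: [-3.031, -0.026, -0.812]
force: [0.3, 0.1, -1.9]
width: 0.435
```

```bash
python3 -c "
from to import *
nest('b',(-.0035,.0008,.062),flip=1)"
```

```text
target [ 0.6392 -0.1311  0.1169]
t 9.475 xyz cm [ 0.01 -0.01  6.31] ang [0.0002 0.0001 0.0014] w 0.435 F [ 0.3  0.1 -1.9] q [-0.52  0.43  0.95  2.17 -1.3   0.52 -0.15]
```

>>> {"op": "jog_arm", "data": {
  "moves": [
    {"fingers":1,"xyz":[0,0,3.5],"angular":[0,0,0]},
    {"fingers":1,"xyz":[0,0,6.3],"angular":[0,0,0]},
    {"fingers":1,"xyz":[0,0,7.5],"angular":[0,0,0]},
    {"fingers":1,"xyz":[0,0,7.5],"angular":[0,0,0]},
    {"fingers":1,"xyz":[0,0,7.5],"angular":[0,0,0]},
    {"fingers":1,"xyz":[0,0,7.5],"angular":[0,0,0]}
  ]
}}

```text
clock: 10.22
position: [0.6451, -0.1315, 0.1072]
ee_rot: [-3.032, -0.023, -0.813]
force: [-0.4, 0.4, -1.7]
width: 0.433
```

```bash
python3 -c "
from to import *
nest('b',(-.0035,.0008,.050),flip=1)
ct=cam('wrist');im=imaging.get_image('wrist')
cv2.imwrite('pics/w4.png',im[:310,120:520,::-1])
r,o=face(*D['b'][0]); ny=D['b'][1]+.0008
print(proj(ct,o+r.apply([[.0615-.0035,ny+.0215,.014],[.0665-.0035,ny+.0265,.014],[.0665-.0035,ny-.0265,.014],[.0715,.06,0]])))"
```

```text
target [ 0.6452 -0.1311  0.1066]
t 10.225 xyz cm [-0.03 -0.04  0.06] ang [ 0.0015 -0.0003 -0.0004] w 0.433 F [-0.4  0.4 -1.7] q [ 0.    0.47  0.22  2.11 -1.31  0.2  -0.13]
[[267.18151884 168.7001075 ]
 [256.30878956 158.06561194]
 [367.34147413 158.06073546]
 [227.39054406 138.97995019]]
```

View pics/w4.png

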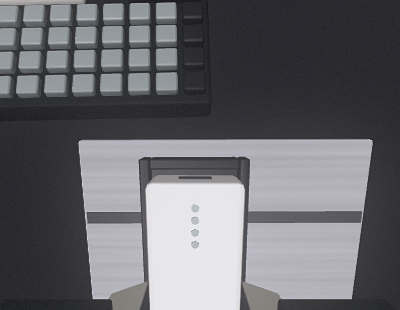

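>>> {"op": "jog_arm", "data": {
  "moves": [
    {"fingers":1,"xyz":[-0.02,0,0.3],"angular":[0,0,0]},
    {"fingers":1,"xyz":[-0.02,0,0.5],"angular":[0,0,0]},
    {"fingers":1,"xyz":[-0.02,0,0.7],"angular":[0,0,0]},
    {"fingers":1,"xyz":[-0.02,0,0.8],"angular":[0,0,0]},
    {"fingers":1,"xyz":[-0.02,0,0.8],"angular":[0,0,0]}
  ]
}}

```text
clock: 10.9
position: [0.6489, -0.1313, 0.0994]
ee_rot: [-3.03, -0.022, -0.812]
force: [0.0, 0.3, -1.2]
width: 0.431
```

```bash
python3 -c "
from to import *
nest('b',(-.0035,.0008,.0343),flip=1)"
```

```text
target [ 0.653  -0.1309  0.093 ]
t 10.9 xyz cm [ 0.03 -0.03  0.77] ang [ 0.0003  0.0002 -0.0017] w 0.431 F [ 0.   0.3 -1.2] q [ 0.06  0.48  0.14  2.1  -1.31  0.16 -0.12]
```

>>> {"op": "jog_arm", "data": {
  "moves": [
    {"fingers":1,"xyz":[0.01,-0.01,0.2],"angular":[0,0,0]},
    {"fingers":1,"xyz":[0.01,-0.01,0.35],"angular":[0,0,0]},
    {"fingers":1,"xyz":[0.01,-0.01,0.5],"angular":[0,0,0]},
    {"fingers":1,"xyz":[0.01,-0.01,0.55],"angular":[0,0,0]},
    {"fingers":1,"xyz":[0.01,-0.01,0.55],"angular":[0,0,0]}
  ]
}}

```text
clock: 11.52
position: [0.6518, -0.131, 0.0948]
ee_rot: [-3.03, -0.022, -0.812]
force: [-0.9, 0.2, -1.8]
width: 0.436
```

```bash
python3 -c "
from to import *
nest('b',(-.0035,.0008,.0343),flip=1)"
```

```text
target [ 0.653  -0.1309  0.093 ]
t 11.525 xyz cm [ 0.02 -0.    0.22] ang [ 0.0003  0.0001 -0.0015] w 0.436 F [-0.9  0.2 -1.8] q [ 0.09  0.49  0.1   2.1  -1.31  0.14 -0.12]
```

>>> {"op": "jog_arm", "data": {
  "moves": [
    {"fingers":1,"xyz":[0,0,0.1],"angular":[0,0,0]},
    {"fingers":1,"xyz":[0,0,0.18],"angular":[0,0,0]},
    {"fingers":1,"xyz":[0,0,0.22],"angular":[0,0,0]},
    {"fingers":1,"xyz":[0,0,0.22],"angular":[0,0,0]}
  ]
}}

```text
clock: 12.02
position: [0.6521, -0.131, 0.0944]
ee_rot: [-3.029, -0.022, -0.814]
force: [-18.6, 1.9, 23.3]
width: 0.431
```

>>> {"op": "jog_arm", "data": {
  "moves": [
    {"fingers":1,"xyz":[0,0,-0.1],"angular":[0,0,0]},
    {"fingers":1,"xyz":[0,0,-0.17],"angular":[0,0,0]},
    {"fingers":1,"xyz":[0,0,-0.17],"angular":[0,0,0]}
  ]
}}

```text
clock: 12.4
position: [0.652, -0.131, 0.0945]
ee_rot: [-3.03, -0.022, -0.812]
force: [-5.0, 0.2, 5.5]
width: 0.435
```

>>> {"op": "jog_arm", "data": {
  "moves": [
    {"fingers":0,"xyz":[0,0,0],"angular":[0,0,0]},
    {"fingers":-0.3,"xyz":[0,0,0],"angular":[0,0,0]},
    {"fingers":-0.3,"xyz":[0,0,0],"angular":[0,0,0]},
    {"fingers":-0.3,"xyz":[0,0,-2],"angular":[0,0,0]},
    {"fingers":-0.3,"xyz":[0,0,-6],"angular":[0,0,0]},
    {"fingers":-0.3,"xyz":[0,0,-12],"angular":[0,0,0]},
    {"fingers":-0.3,"xyz":[0,0,-14],"angular":[0,0,0]},
    {"fingers":-0.3,"xyz":[0,0,-14],"angular":[0,0,0]}
  ]
}}

```text
clock: 13.4
position: [0.5825, -0.1316, 0.2173]
ee_rot: [-3.029, -0.023, -0.816]
force: [0.5, -0.2, 0.3]
width: 0.654
```

```bash
python3 -c "
from to import *
go((.4566,-.1138,.2),pose(0)*R.from_euler('z',np.pi)); go((.4566,-.1138,.2),pose(0))
im=imaging.get_image('wrist'); s=imaging.get_image('scene')
cv2.imwrite('pics/w5.png',np.vstack([im[:300,160:480],cv2.resize(s[240:360,170:298],(320,300),interpolation=cv2.INTER_CUBIC)])[:,:,::-1])
"
```

```text
t 13.4 xyz cm [-11.73  -1.98  -4.81] ang [-0.0047 -0.5265  0.015 ] w 0.654 F [ 0.5 -0.2  0.3] q [-0.35  0.22  0.65  2.16 -0.78  0.39 -0.62]
t 13.4 xyz cm [-11.73  -1.98  -4.81] ang [ 0.8137 -0.0073 -3.0191] w 0.654 F [ 0.5 -0.2  0.3] q [-0.35  0.22  0.65  2.16 -0.78  0.39 -0.62]
```

View pics/w5.png

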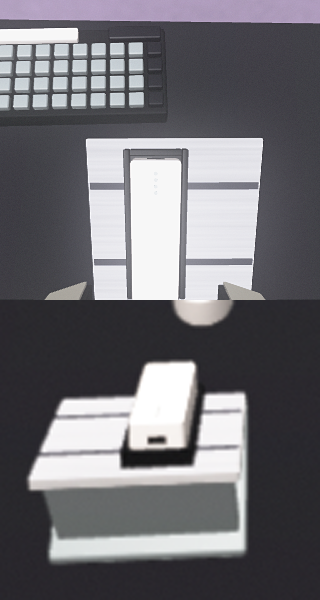

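>>> {"op": "jog_arm", "data": {
  "moves": [
    {"fingers":-1,"xyz":[-4,-1,-4.8],"angular":[0,-0.1,0]},
    {"fingers":-1,"xyz":[-8,-2,-4.8],"angular":[-0.002,-0.25,0.007]},
    {"fingers":-1,"xyz":[-11.7,-2,-4.8],"angular":[-0.004,-0.4,0.01]},
    {"fingers":-1,"xyz":[-11.7,-2,-4.8],"angular":[-0.005,-0.5265,0.015]},
    {"fingers":-1,"xyz":[-11.7,-2,-4.8],"angular":[-0.005,-0.5265,0.015]},
    {"fingers":-1,"xyz":[-11.7,-2,-4.8],"angular":[-0.005,-0.5265,0.015]},
    {"fingers":-1,"xyz":[-11.7,-2,-4.8],"angular":[-0.005,-0.5265,0.015]},
    {"fingers":-1,"xyz":[-11.7,-2,-4.8],"angular":[-0.005,-0.5265,0.015]}
  ]
}}

```text
clock: 14.5
position: [0.4561, -0.1138, 0.1989]
ee_rot: [-3.141, 0.002, 0.003]
force: [0.8, -0.3, 0.9]
width: 0.997
```

```bash
cat > mo.py <<'E'
from to import *
from scipy.optimize import least_squares
s=arm.observe(); c=cam('wrist',s); im=imaging.get_image('wrist'); cv2.imwrite('pics/w6.png',im[:,:,::-1])
g=cv2.cvtColor(im,cv2.COLOR_RGB2GRAY); m=(g>120).astype(np.uint8); m[292:]=0; m[:,:210]=0; m[:,420:]=0
ct=max(cv2.findContours(m,cv2.RETR_EXTERNAL,cv2.CHAIN_APPROX_NONE)[0],key=cv2.contourArea); print('box',cv2.boundingRect(ct),cv2.minAreaRect(ct))
a=np.linspace(0,2*np.pi,60,endpoint=False)
L=np.array([[.026*np.sign(np.cos(t))+.026*np.cos(t),.026*np.sin(t),h] for h in(.002,.032) for t in a])
def g(v):
    P=R.from_euler('z',v[2]).apply(L)+[v[0],v[1],0]; q=proj(c,P)
    h=cv2.convexHull(q.astype(np.float32))
    return [cv2.pointPolygonTest(h,tuple(map(float,p[0])),True) for p in ct[::3]]
f=least_squares(g,[.4566,-.1138,0],diff_step=1e-3,x_scale=[.01,.01,.1],loss='soft_l1'); print(f.x.round(4),np.abs(f.fun).mean(),np.abs(f.fun).max())
go((.4566,-.1138,.2),pose(0)*R.from_euler('z',np.pi))
go((f.x[0],f.x[1],.030),pose(f.x[2])*R.from_euler('z',np.pi))
E
python3 mo.py
```

```text
box (258, 0, 162, 58) ((338.5, 28.5), (57.0, 161.0), 90.0)
[ 0.6006 -0.1379  1.6052] 14.234044481247516 30.409373166854543
t 14.55 xyz cm [ 0.04 -0.   -0.11] ang [-0.0004  0.0019 -0.0012] w 0.997 F [0.1 1.2 0.6] q [-0.59  0.3   0.91  2.04 -0.3   0.93 -1.09]
t 14.55 xyz cm [14.48  2.4  16.87] ang [-1.8000e-03  1.2000e-03 -1.6065e+00] w 0.997 F [0.1 1.2 0.6] q [-0.59  0.3   0.91  2.04 -0.3   0.93 -1.09]
```

View pics/w6.png

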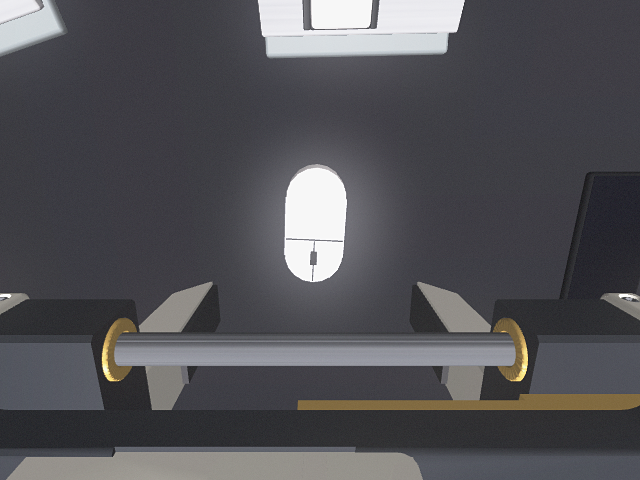

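```bash
sed -i 's/^s=arm.*/s=arm.observe(); c=cam("wrist",s); im=cv2.imread("pics\/w6.png")[:,:,::-1]/; s/m\[292:\]=0/m[292:]=0; m[:110]=0/' mo.py; sed -i 's/COLOR_RGB2GRAY/COLOR_BGR2GRAY/' mo.py; python3 mo.py
```

```text
box (284, 164, 63, 118) ((314.40863037109375, 222.553466796875), (61.71684646606445, 117.44405364990234), 3.3664605617523193)
[ 0.4544 -0.1146 -0.0485] 0.5068294937987454 1.1583492287015298
t 14.55 xyz cm [ 0.04 -0.   -0.11] ang [-0.0004  0.0019 -0.0012] w 0.997 F [0.1 1.2 0.6] q [-0.59  0.3   0.91  2.04 -0.3   0.93 -1.09]
t 14.55 xyz cm [-0.14  0.08 16.89] ang [-0.0003  0.0019  0.0473] w 0.997 F [0.1 1.2 0.6] q [-0.59  0.3   0.91  2.04 -0.3   0.93 -1.09]
```

>>> {"op": "jog_arm", "data": {
  "moves": [
    {"fingers":-1,"xyz":[-0.14,0.08,6],"angular":[0,0,0.047]},
    {"fingers":-1,"xyz":[-0.14,0.08,12],"angular":[0,0,0.047]},
    {"fingers":-1,"xyz":[-0.14,0.08,16],"angular":[0,0,0.047]},
    {"fingers":-1,"xyz":[-0.14,0.08,16.9],"angular":[0,0.002,0.047]},
    {"fingers":-1,"xyz":[-0.14,0.08,16.9],"angular":[0,0.002,0.047]},
    {"fingers":1,"xyz":[-0.14,0.08,16.9],"angular":[0,0.002,0.047]},
    {"fingers":1,"xyz":[-0.14,0.08,16.9],"angular":[0,0.002,0.047]},
    {"fingers":1,"xyz":[-0.14,0.08,16.9],"angular":[0,0.002,0.047]},
    {"fingers":1,"xyz":[-0.14,0.08,16.9],"angular":[0,0.002,0.047]},
    {"fingers":1,"xyz":[-0.14,0.08,16.9],"angular":[0,0.002,0.047]},
    {"fingers":1,"xyz":[-0.14,0.08,16.9],"angular":[0,0.002,0.047]}
  ],
  "grip_force": 20
}}

```text
clock: 15.92
position: [0.4547, -0.1146, 0.0299]
ee_rot: [3.14, -0.075, -0.001]
force: [-1.1, 2.2, 5.8]
width: 0.564
```

```bash
python3 -c "
from to import *
s=arm.observe(); print(s['position'])
nest('m',(-.105,0,.215),flip=1)"
```

```text
[ 0.45469008 -0.11461738  0.02991205]
target [0.478  0.1199 0.1987]
t 15.925 xyz cm [  1.19 -23.53 -16.89] ang [ 0.0886  0.5194 -0.33  ] w 0.564 F [-1.1  2.2  5.8] q [-0.33  0.58  0.64  2.2  -0.65  0.56 -0.82]
```

>>> {"op": "jog_arm", "data": {
  "moves": [
    {"fingers":1,"xyz":[0,0,-5],"angular":[0,0,0]},
    {"fingers":1,"xyz":[0,-1,-10],"angular":[0,0,0]},
    {"fingers":1,"xyz":[0.5,-6,-14],"angular":[0.02,0.12,-0.08]},
    {"fingers":1,"xyz":[1,-11,-16.9],"angular":[0.04,0.25,-0.16]},
    {"fingers":1,"xyz":[1.2,-16,-16.9],"angular":[0.06,0.38,-0.25]},
    {"fingers":1,"xyz":[1.2,-20,-16.9],"angular":[0.0886,0.5194,-0.33]},
    {"fingers":1,"xyz":[1.2,-23.5,-16.9],"angular":[0.0886,0.5194,-0.33]},
    {"fingers":1,"xyz":[1.2,-23.5,-16.9],"angular":[0.0886,0.5194,-0.33]},
    {"fingers":1,"xyz":[1.2,-23.5,-16.9],"angular":[0.0886,0.5194,-0.33]},
    {"fingers":1,"xyz":[1.2,-23.5,-16.9],"angular":[0.0886,0.5194,-0.33]},
    {"fingers":1,"xyz":[1.2,-23.5,-16.9],"angular":[0.0886,0.5194,-0.33]},
    {"fingers":1,"xyz":[1.2,-23.5,-16.9],"angular":[0.0886,0.5194,-0.33]}
  ]
}}

```text
clock: 17.42
position: [0.4781, 0.119, 0.1986]
ee_rot: [-2.934, -0.427, -0.786]
force: [0.3, 0.1, -1.1]
width: 0.563
```

```bash
python3 -c "
from to import *
nest('m',(-.105,0,.215),flip=1)
s=arm.observe();c=cam('wrist',s); im=imaging.get_image('wrist'); cv2.imwrite('pics/w7.png',im[:,:,::-1]); np.savez('w7.npz',p=s['position'],r=s['ee_rot'])
cv2.imwrite('pics/w7c.png',cv2.resize(im[:300,140:500,::-1],None,fx=2,fy=2,interpolation=cv2.INTER_CUBIC))
from fit import cap
r,o=face(*D['m'][0]); ny=D['m'][1]
P=[[.075,.075,0],[.075,-.075,0],[-.075,-.075,0],[-.075,.075,0],[.0585,ny,.014],[-.0585,ny,.014],[0,ny+.0325,.014],[0,ny-.0325,.014],[.0353,.07,0],[-.0353,.07,0],[.0353,-.07,0],[-.0353,-.07,0]]
print(proj(c,o+r.apply(P)).round(1).tolist())
T=R.from_rotvec(s['ee_rot']); print('mouse',proj(c,s['position']+T.apply([[.052,0,-.004],[.052,0,.03],[.026,.026,-.004],[.026,-.026,-.004]])).round(1).tolist())
"
```

```text
target [0.478  0.1199 0.1987]
t 17.425 xyz cm [ 0.02 -0.09 -0.  ] ang [ 0.0008  0.0003 -0.0007] w 0.563 F [ 0.3  0.1 -1.1] q [-1.17  0.03  0.83  2.42  0.04  0.18 -1.66]
[[221.7, 6.8], [397.0, 6.8], [386.9, 182.7], [233.2, 182.7], [312.3, 24.0], [312.6, 166.9], [275.5, 99.2], [349.5, 99.2], [230.7, 58.0], [235.7, 140.5], [388.4, 58.0], [384.0, 140.5]]
mouse [[312.5, 203.2], [312.9, 189.5], [377.2, 267.0], [248.0, 266.9]]
```

View pics/w7c.png

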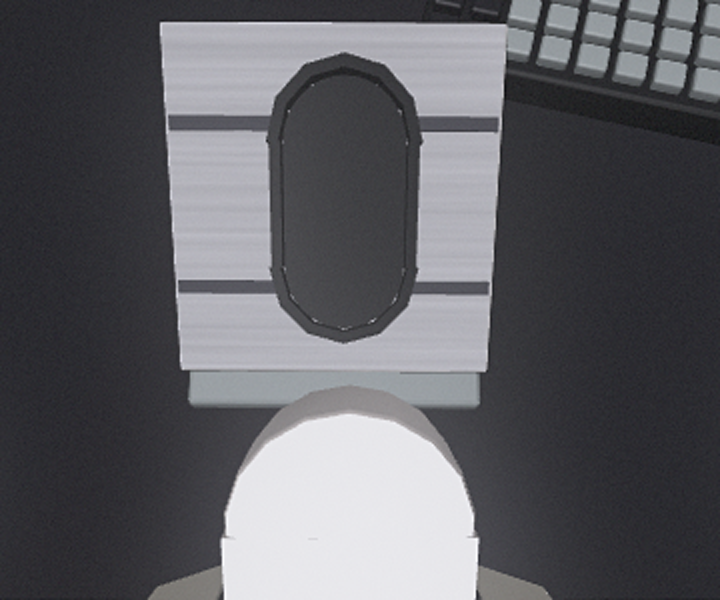

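```bash
python3 -c "
from to import *
s=arm.observe();print(imaging.camera_params('wrist')['hand_eye'].round(5)[:3], type(s['position']))
T=R.from_rotvec(s['ee_rot']); c=cam('wrist',s)
print(T.inv().apply(c[2]-s['position']), (T.inv()*R.from_matrix(c[1])).as_matrix().round(5))
print(proj(c,s['position']+T.apply([[.052,0,-.004]])))
"
```

```text
[[ 4.0000e-04 -9.5697e-01 -2.9018e-01  7.8250e-02]
 [ 1.0000e+00  5.2000e-04 -3.2000e-04  7.8000e-04]
 [ 4.5000e-04 -2.9018e-01  9.5697e-01 -1.4103e-01]] <class 'numpy.ndarray'>
[ 0.078249    0.00077633 -0.14102564] [[ 4.0000e-04 -9.5697e-01 -2.9018e-01]
 [ 1.0000e+00  5.2000e-04 -3.2000e-04]
 [ 4.5000e-04 -2.9018e-01  9.5697e-01]]
[[312.54421135 203.18390552]]
```

```bash
python3 -c "
from to import *
nest('m',(-.0018,.0016,.110),flip=1);nest('m',(-.0018,.0016,.052),flip=1)"
```

```text
target [0.6135 0.162  0.1594]
t 17.475 xyz cm [10.34 -0.24 10.49] ang [ 0.0006  0.0003 -0.0005] w 0.566 F [-0.3  0.1 -0.9] q [-1.17  0.03  0.83  2.42  0.04  0.18 -1.66]
target [0.6413 0.1703 0.1091]
t 17.475 xyz cm [10.34 -0.25 16.29] ang [ 0.0006  0.0003 -0.0005] w 0.566 F [-0.3  0.1 -0.9] q [-1.17  0.03  0.83  2.42  0.04  0.18 -1.66]
```

>>> {"op": "jog_arm", "data": {
  "moves": [
    {"fingers":1,"xyz":[5,-0.1,3],"angular":[0,0,0]},
    {"fingers":1,"xyz":[10.3,-0.25,6],"angular":[0,0,0]},
    {"fingers":1,"xyz":[10.3,-0.25,10.5],"angular":[0,0,0]},
    {"fingers":1,"xyz":[10.3,-0.25,14],"angular":[0,0,0]},
    {"fingers":1,"xyz":[10.3,-0.25,16.2],"angular":[0,0,0]},
    {"fingers":1,"xyz":[10.3,-0.25,16.2],"angular":[0,0,0]},
    {"fingers":1,"xyz":[10.3,-0.25,16.2],"angular":[0,0,0]},
    {"fingers":1,"xyz":[10.3,-0.25,16.2],"angular":[0,0,0]},
    {"fingers":1,"xyz":[10.3,-0.25,16.2],"angular":[0,0,0]},
    {"fingers":1,"xyz":[10.3,-0.25,16.2],"angular":[0,0,0]}
  ]
}}

```text
clock: 18.73
position: [0.6404, 0.1707, 0.1102]
ee_rot: [-2.933, -0.428, -0.786]
force: [0.4, 0.5, -2.2]
width: 0.567
```

```bash
python3 -c "
from to import *
nest('m',(-.0018,.0016,.052),flip=1)
s=arm.observe();c=cam('wrist',s); im=imaging.get_image('wrist'); cv2.imwrite('pics/w8.png',im[:,:,::-1]); sc=imaging.get_image('scene')
a=cv2.resize(im[120:250,230:400,::-1],None,fx=3,fy=3,interpolation=cv2.INTER_CUBIC)
b=cv2.resize(sc[250:350,345:455,::-1],(290,264),interpolation=cv2.INTER_CUBIC); b=cv2.copyMakeBorder(b,0,a.shape[0]-264,0,0,0)
cv2.imwrite('pics/w8c.png',np.hstack([a,b]))
r,o=face(*D['m'][0]); ny=D['m'][1]+.0016; d=-.0018
P=[[.0535+d,ny,.014],[.0585+d,ny,.014],[.0535+d,ny,.004],[.075+d,.0,0],[.026+d,ny+.0325,.014],[.026+d,ny-.0325,.014]]
print(proj(c,o+r.apply(P)).round(1).tolist())
T=R.from_rotvec(s['ee_rot']); print('mouse',proj(c,s['position']+T.apply([[.052,0,-.004],[.052,0,.03],[.026,.026,-.004],[.026,-.026,-.004]])).round(1).tolist())
"
```

```text
target [0.6413 0.1703 0.1091]
t 18.725 xyz cm [0.01 0.07 0.13] ang [-0.     -0.0004  0.0002] w 0.567 F [ 0.4  0.5 -2.2] q [-0.6   0.47  0.31  2.12 -1.15  0.12 -0.51]
[[314.4, 183.4], [314.4, 173.2], [314.4, 180.8], [312.5, 137.8], [251.4, 236.8], [377.2, 236.9]]
mouse [[312.5, 203.2], [312.9, 189.5], [377.2, 267.0], [248.0, 266.9]]
```

View pics/w8c.png

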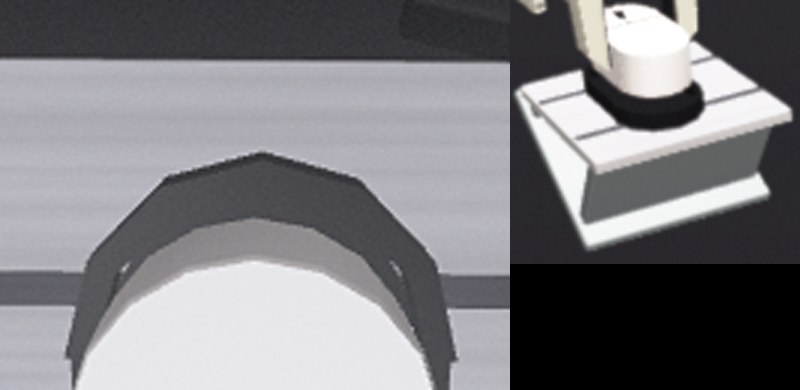

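>>> {"op": "jog_arm", "data": {
  "moves": [
    {"fingers":1,"xyz":[0.12,0.1,0],"angular":[0,0,0]},
    {"fingers":1,"xyz":[0.12,0.1,0.3],"angular":[0,0,0]},
    {"fingers":1,"xyz":[0.12,0.1,0.5],"angular":[0,0,0]},
    {"fingers":1,"xyz":[0.12,0.1,0.7],"angular":[0,0,0]},
    {"fingers":1,"xyz":[0.12,0.1,0.8],"angular":[0,0,0]},
    {"fingers":1,"xyz":[0.12,0.1,0.8],"angular":[0,0,0]},
    {"fingers":1,"xyz":[0.12,0.1,0.8],"angular":[0,0,0]}
  ]
}}

```text
clock: 19.7
position: [0.6455, 0.1709, 0.1034]
ee_rot: [-2.934, -0.428, -0.786]
force: [0.2, 0.3, 0.0]
width: 0.565
```

```bash
python3 -c "
from to import *
nest('m',(-.0006,.0006,.036),flip=1)"
```

```text
target [0.6502 0.1719 0.0959]
t 19.7 xyz cm [0.04 0.04 0.9 ] ang [ 0.0003  0.0003 -0.    ] w 0.565 F [0.2 0.3 0. ] q [-0.59  0.49  0.32  2.11 -1.25  0.12 -0.41]
```

>>> {"op": "jog_arm", "data": {
  "moves": [
    {"fingers":1,"xyz":[0.02,-0.02,0.15],"angular":[0,0,0]},
    {"fingers":1,"xyz":[0.02,-0.02,0.3],"angular":[0,0,0]},
    {"fingers":1,"xyz":[0.02,-0.02,0.4],"angular":[0,0,0]},
    {"fingers":1,"xyz":[0.02,-0.02,0.4],"angular":[0,0,0]}
  ]
}}

```text
clock: 20.2
position: [0.6475, 0.1718, 0.0999]
ee_rot: [-2.934, -0.428, -0.786]
force: [-0.4, 0.2, -1.5]
width: 0.561
```

>>> {"op": "jog_arm", "data": {
  "moves": [
    {"fingers":1,"xyz":[0,0,0.12],"angular":[0,0,0]},
    {"fingers":1,"xyz":[0,0,0.22],"angular":[0,0,0]},
    {"fingers":1,"xyz":[0,0,0.3],"angular":[0,0,0]},
    {"fingers":1,"xyz":[0,0,0.35],"angular":[0,0,0]},
    {"fingers":1,"xyz":[0,0,0.35],"angular":[0,0,0]}
  ]
}}

```text
clock: 20.82
position: [0.6493, 0.1723, 0.0972]
ee_rot: [-2.934, -0.428, -0.785]
force: [0.3, 0.5, -1.1]
width: 0.567
```

```bash
python3 -c "
from to import *
nest('m',(-.0006,.0010,.036),flip=1)"
```

```text
target [0.6501 0.1723 0.0959]
t 20.825 xyz cm [-0.    0.03  0.15] ang [0.0002 0.0008 0.0001] w 0.567 F [ 0.3  0.5 -1.1] q [-0.59  0.5   0.31  2.1  -1.32  0.12 -0.35]
```

>>> {"op": "jog_arm", "data": {
  "moves": [
    {"fingers":1,"xyz":[0,0,0.08],"angular":[0,0,0]},
    {"fingers":1,"xyz":[0,0,0.13],"angular":[0,0,0]},
    {"fingers":1,"xyz":[0,0,0.13],"angular":[0,0,0]}
  ]
}}

```text
clock: 21.2
position: [0.65, 0.1725, 0.0963]
ee_rot: [-2.934, -0.428, -0.784]
force: [0.7, 1.4, -0.6]
width: 0.565
```

```bash
python3 -c "
from to import *
nest('m',(-.0006,.0010,.034),flip=1); print(arm.observe()['joints'].round(4))"
```

```text
target [0.6511 0.1726 0.0941]
t 21.2 xyz cm [-0.02  0.03  0.24] ang [0.0002 0.0014 0.    ] w 0.565 F [ 0.7  1.4 -0.6] q [-0.58  0.51  0.31  2.1  -1.32  0.12 -0.35]
[-0.584   0.5057  0.3055  2.1003 -1.3175  0.1178 -0.3497]
```

>>> {"op": "jog_arm", "data": {
  "moves": [
    {"fingers":1,"xyz":[0,0,0.07],"angular":[0,0,0]},
    {"fingers":1,"xyz":[0,0,0.12],"angular":[0,0,0]},
    {"fingers":1,"xyz":[0,0,0.12],"angular":[0,0,0]}
  ]
}}

```text
clock: 21.58
position: [0.6505, 0.1727, 0.0955]
ee_rot: [-2.934, -0.428, -0.783]
force: [-2.0, -0.7, -0.2]
width: 0.566
```

```bash
python3 -c "
from to import *
nest('m',(-.0006,.0010,.034),flip=1); print(arm.observe()['joints'].round(4))"
```

```text
target [0.6511 0.1726 0.0941]
t 21.575 xyz cm [-0.03  0.03  0.14] ang [0.0001 0.0021 0.    ] w 0.566 F [-2.  -0.7 -0.2] q [-0.58  0.51  0.3   2.1  -1.32  0.12 -0.35]
[-0.5827  0.5078  0.3043  2.0988 -1.3175  0.1179 -0.3498]
```

>>> {"op": "jog_arm", "data": {
  "moves": [
    {"fingers":1,"xyz":[0,0,0.06],"angular":[0,0,0]},
    {"fingers":1,"xyz":[0,0,0.1],"angular":[0,0,0]},
    {"fingers":1,"xyz":[0,0,0.1],"angular":[0,0,0]}
  ]
}}

```text
clock: 21.95
position: [0.6507, 0.1727, 0.0953]
ee_rot: [-2.934, -0.428, -0.783]
force: [-12.0, -2.5, 12.4]
width: 0.563
```

```bash
python3 -c "
from to import *
nest('m',(-.0006,.0010,.034),flip=1); print(arm.observe()['joints'].round(4))"
```

```text
target [0.6511 0.1726 0.0941]
t 21.95 xyz cm [-0.03  0.03  0.12] ang [-0.0003  0.0023 -0.0002] w 0.563 F [-12.   -2.5  12.4] q [-0.58  0.51  0.3   2.1  -1.32  0.12 -0.35]
[-0.5818  0.5081  0.3035  2.0984 -1.3173  0.1182 -0.3498]
```

>>> {"op": "jog_arm", "data": {
  "moves": [
    {"fingers":1,"xyz":[0,0,-0.06],"angular":[0,0,0]},
    {"fingers":1,"xyz":[0,0,-0.06],"angular":[0,0,0]},
    {"fingers":-0.3,"xyz":[0,0,-0.06],"angular":[0,0,0]},
    {"fingers":-0.5,"xyz":[0,0,-0.06],"angular":[0,0,0]},
    {"fingers":-0.5,"xyz":[0,0,-0.06],"angular":[0,0,0]},
    {"fingers":-0.5,"xyz":[0,0,-2],"angular":[0,0,0]},
    {"fingers":-0.5,"xyz":[0,0,-6],"angular":[0,0,0]},
    {"fingers":-0.5,"xyz":[0,0,-12],"angular":[0,0,0]},
    {"fingers":-0.5,"xyz":[0,0,-16],"angular":[0,0,0]},
    {"fingers":-0.5,"xyz":[0,0,-16],"angular":[0,0,0]},
    {"fingers":-0.5,"xyz":[0,0,-16],"angular":[0,0,0]}
  ]
}}

```text
clock: 23.32
position: [0.5749, 0.1511, 0.2343]
ee_rot: [-2.933, -0.43, -0.784]
force: [0.1, -0.2, -0.3]
width: 0.749
```

```bash
cat > chk.py <<'E'
from to import *
s=arm.observe(); print(s['clock'],s['width'],s['force'].round(1)); sc=imaging.get_image('scene'); im=imaging.get_image('wrist')
a=cv2.resize(sc[250:350,170:460],(800,276),interpolation=cv2.INTER_CUBIC); b=cv2.resize(im[:300,120:520],(400,300)); b=cv2.copyMakeBorder(b,0,0,200,200,0)
cv2.imwrite('pics/fin.png',np.vstack([a,b])[:,:,::-1])
# mouse top contour vs seat, in scene and wrist
r,o=face(*D['m'][0])
t=np.linspace(0,2*np.pi,60); L=np.array([[.026*np.sign(np.cos(u))+.026*np.cos(u)-.002,.026*np.sin(u)-.001,.038] for u in t])
E
python3 chk.py
```

```text
23.325 0.749311061853247 [ 0.1 -0.2 -0.3]
```

```bash
cat > fin.py <<'E'
from to import *
from scipy.optimize import least_squares
s=arm.observe(); c=cam('wrist',s); im=imaging.get_image('wrist'); g0=cv2.cvtColor(im,cv2.COLOR_RGB2GRAY)
r,o=face(*D['m'][0]); seed=proj(c,o+r.apply([[.02,0,.038]]))[0].round().astype(int); print('seed',seed,g0[seed[1],seed[0]])
m=(g0>110).astype(np.uint8); m[295:]=0; l=cv2.connectedComponents(m,connectivity=4)[1]; k=(l==l[seed[1],seed[0]]).astype(np.uint8)
ct=max(cv2.findContours(k,cv2.RETR_EXTERNAL,cv2.CHAIN_APPROX_NONE)[0],key=cv2.contourArea); print('box',cv2.boundingRect(ct))
a=np.linspace(0,2*np.pi,60,endpoint=False)
L=np.array([[.026*np.sign(np.cos(t))+.026*np.cos(t),.026*np.sin(t),h] for h in(.012,.034) for t in a])
P=[p for p in ct[::2] if p[0][1]<288]
def f(v):  # dx, dy, yaw, pitch, height off floor
    q=proj(c,o+r.apply(R.from_euler('zy',v[2:4]).apply(L)+[v[0],v[1],.004+v[4]])); h=cv2.convexHull(q.astype(np.float32))
    return [cv2.pointPolygonTest(h,tuple(map(float,p[0])),True) for p in P]
q=least_squares(f,[-.001,-.001,0,0,0],diff_step=1e-3,x_scale=[.01,.01,.1,.1,.01],loss='soft_l1'); print('dx dy yaw pitch h',q.x.round(4),np.abs(q.fun).mean().round(2),np.abs(q.fun).max().round(2))
E
python3 fin.py
```

```text
seed [313 205] 247
box (198, 138, 197, 157)
dx dy yaw pitch h [ 0.0304  0.0002 -0.0118 -0.0231  0.181 ] 6.8 24.07
```

```bash
sed -i 's/m=(g0>110)/m=(g0>215)/; s/h in(.012,.034)/h in(.033,.034)/; s/np.abs(q.fun).max().round(2))/np.abs(q.fun).max().round(2),[int(g0[100,u]) for u in range(200,400,20)])/' fin.py; python3 fin.py; python3 - <<'E'
from to import *
g=cv2.cvtColor(imaging.get_image('wrist'),cv2.COLOR_RGB2GRAY); print(g[120:296:8,314]); print(g[240,200:430:5])
E
```

```text
seed [312 205] 247
box (234, 168, 152, 127)
dx dy yaw pitch h [-0.0137 -0.0017 -0.0047  0.7698  0.031 ] 12.2 48.63 [60, 57, 60, 61, 64, 67, 65, 65, 88, 65]
[ 71  79  83 230 228 112 249 247 247 247 247 247 247 247 247 249 129 128
 123 117 113 233]
[ 70  69  72  76  78  81  79 233 234 234 234 235 235 234 235 236 126 250
 249 249 249 249 249 249 249 249 249 249 249 155 244 235 235 234 234 234
 233 236  92  86  84  83  77  74  72  70]
```

```bash
sed -i 's/m=(g0>215)/m=(g0>241)/; s/m\[295:\]=0;/m[295:]=0; m=cv2.morphologyEx(m,cv2.MORPH_CLOSE,np.ones((5,5),np.uint8));m=cv2.morphologyEx(m,cv2.MORPH_OPEN,np.ones((5,5),np.uint8));/' fin.py; python3 fin.py; python3 - <<'E'
from to import *
g=cv2.cvtColor(imaging.get_image('wrist'),cv2.COLOR_RGB2GRAY); 
for u in(300,326): print(g[150:298:4,u])
m=(g[130:300:5,220:410:3]>>4); print('\n'.join(''.join('%x'%v for v in r) for r in m))
E
```

```text
seed [311 204] 247
box (283, 168, 65, 118)
dx dy yaw pitch h [-0.0022 -0.002   0.0035 -0.0253 -0.0051] 0.49 4.33 [60, 60, 62, 63, 65, 62, 66, 67, 87, 67]
[225 226 237 120 116 186 247 247 247 247 247 247 247 247 247 247 247 247
 247 247 247 247 247 129 247 247 247 247 247 247 247 247 247 242 234 235
 218]
[225 226 237 114 108 214 247 247 247 247 247 247 247 247 247 247 247 247
 247 247 247 247 247 125 247 247 247 247 247 247 247 247 247 248 234 234
 217]
4444444444444444444444455445555544444444544434443444544444446448
4444444444444444445445555555555555555555554554443444443433444444
44eeeeeeeeeeeeeeeeeeeeeeeeeeeeeeeeeeeeeeeeeeeeeeeeeeeeeeee343333
43eeeeeeeeeeeeeeeeeeeeeeeeeeeeeeeeeeeeeeeeeeeeeeeeeeeeeeee444333
44edeeddddeeeeeeeeeeeeeeeeeeeeeeeeeeeeeeeedeeeeeeeeeeeeeee444444
44feeeeeeeeeeeeeeeeeeeeeeeeeeeeeeeeeeeeeeeeeeeeeeeeeeeeeee444444
44feeeeeeeeeeeeeeeeeeeeeee95777777657feeeeeeeeeeeeeeeeeeef444444
449eeeeeeeeeeeeeeeeeeeee677779cccc76776feeeeeeeeeeeeeeeeeb444444
445eeeeeeeeeeeeeeeeeeec777bdffffffffca776eeeeeeeeeeeeeeee7544444
445eeeeeeeeeeeeeeeeee777bfffffffffffffd677aeeeeeeeeeeeeee
[... 867 characters left out ...]
eeeeee7bfffffffffdffffffffff7deeeeeeeeeeee55555554
4455feeeeeeeeeeeeeef7bfffffffffdffffffffff7aeeeeeeeeeeef55555544
4555d77777888888888878fffffffff77fffffffff7898888888887b55555554
44559eeeeeeeeeeeeeeea7fffffffff77ffffffff87eeeeeeeeeeee755555544
44455eeeeeeeeeeeeeeee7fffffffff77ffffffff6feeeeeeeeeeee555555544
44446eeeeeeeeeeeeeeeee6ffffffffcffffffff9aeeeeeeeeeeeee555555444
44444eeeeeeeeeeeeeeeeeeefffffffdfffffff8eeeeeeeeeeeeeee555555444
44444eeeeeeeeeeeeeeeeeeee9fffffcfffffceeeeeeeeeeeeeeeee555544444
47aaa845eeeeeeeeeeeeeeeeeeeeeefefeeeeeeeeeeeeeeeeeeeeee5449aaa84
aaaa8445eeeeeeeeeeeeeeeeeeeeeeeeeeeeeeeeeeeeeeeeeeeeeee5444aaaaa
aaa93444ddddddddddddddddddddddddddddddddddddddddddddd95544449aaa
```

```bash
python3 -c "
from cell import job,arm
print(job.sign_off()); print(arm.observe()['clock'])"
```

```text
the job is handed in; nothing more can be done
None
the job is handed in; nothing more can be done
```

I put the power bank in the rectangular nest first, then the mouse in the round-ended nest. Both were let go right side up, and I handed the job in at about 23.6 s of the 62 s allowed.

**Bank:** It met the nest floor about 2 mm higher than my estimate, within calibration error. The force there peaked at about 30 N, and I eased it to about 7 N before letting go. A wrist and scene picture afterwards showed it sitting parallel in the nest.

**Mouse:** It met the floor about 1 mm above my estimate at about 17 N, so I backed off slightly and let go. The arm was then well clear, with close to zero force on it.

**Checks that were weaker or disagreed:**
- **Mouse seating:** I had used up the 12 pictures, so I checked it by image code only. The wrist image shows it ringed by the nest walls and aligned to within 0.004 rad. The fit also gave a 1.4° tilt and a height 5 mm too low. I put that down to fit and calibration error, because the contact height fits the floor and not the wall tops.
- **Cameras:** The top and wrist cameras disagreed by 2 to 3 mm in x. I used the wrist camera.
- **Joint ranges:** Joint 5 or joint 6 sat at the edge of its range during both placements, and joint 6 read 0.118 against the stated 0.12. Joint 7 reached its 2.74 limit on my first approach with the bank, so I lifted off and turned the gripper half round.

I did not move the controller, phone or vase, and the arm did not go near them. I took no separate final picture of them.

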